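# Present the last bearing ball

### The arm

A 6-joint arm with a two-finger parallel gripper is mounted at the origin on a cart in front of the work surface, level with it; the furniture and walls round the work are solid. World frame = base frame: x ahead of the robot, y to its left, z up, the work surface at z = 0. Lengths are in mm, angles in rad, forces in N, time in s.
With the tool pointing down it reaches from about 350 to 975 mm from the base axis. Payload 7.1 kg.
Tool frame: the origin (TCP) lies midway between the tips of the shut fingers; the grasp point (between the pads) lies 19 mm behind it; z points along the fingers, y is the line along which they close (so a half turn about z gives the same grasp; the last joint's range is limited). The gripper opens to 88 mm and grips with 3 to 60 N. Pads are 20 mm wide; open, the fingers measure 115 mm over their backs; the gripper's body (75 mm by 178 mm) begins 61 mm behind the grasp point.
Start: joints at [1.134, 0.423, 1.63, -0, 1.089, -0.019], TCP at [253.562, 571.237, 222.675] pointing down, gripper open.
Joint ranges: [-3, 3], [-0.9, 2.11], [0.09, 2.58], [-1.31, 4.45], [0.11, 2.69], [-2.54, 2.54]. Speed limits (rad/s): [2.39, 2.39, 3.01, 3.14, 3.14, 3.14].

### API

Orientations are given as a rotation vector (axis times angle).
In Python, from workcell import ctrl gives the robot as it stands. The module is installed in compiled form; this text tells all that it offers.
- The arm moves only by the tool servo_tool, never from a script. Its argument "increments" is a list of rows, each a list of 7 numbers: the shift along the world's x, y, z in cm, then the turn, a rotation vector about the world's x, y, z in degrees, then the opening, from -1 (shut) to 1 (fully open). A call has 1 to 20 rows; each row is the pose to reach, as a shift and turn from the pose commanded when the call began; what a row does not reach only later rows make up. A row lasts 1/12 s, in which the tool goes at most 41.7 mm and 7.16 degrees, less where a joint would pass 70% of its speed; a pose out of reach is approached as far as the arm can. A call with a gripper value outside its range is refused whole. The fingers move at their own pace and stop on an object; the grip force is fixed at half the most. Time passes only in rows, so rows that repeat a pose let the fingers close. It gives the time, the measured TCP pose, the force, the opening and the grip force at its end, in the units of the state.
- ctrl.get_obs(): the state, without advancing time (a new reading comes with each control period).
- ctrl.get_image(name): name is "scene" or "top" or "wrist"; returns a dict with "image" (400x640x3 uint8, red, green, blue), "fx", "fy", "cx", "cy" (pixels), "k1" (the pictures are not rectified: a ray, as slopes to the right and down, at radius r is drawn at 1 + k1 r^2 times it, then the intrinsics apply), "extrinsics" (4x4, takes a point from camera to world coordinates); the wrist camera has in their place "tool_from_camera" (4x4, takes a point from camera to tool coordinates, whose origin is the TCP and whose axes are the flange's). Camera axes: x right, y up, looking along -z (the intrinsics and any distortion apply to the point x, -y, -z); pixel columns grow to the right and rows downward; lengths in mm; the calibration is good to about 2 mm. A picture is of the moment at which its call begins: read the wrist's pose just before it. There is no depth.
- ctrl.close_job(): hands the job in; it is judged then, once.
The state is a dict: "t": time; "qpos": joint angles; "qvel": joint speeds; "joint_torque": joint torques, N m; "ee_pos": TCP position; "orientation": TCP orientation; "ft_force": force on the tool from outside, world axes, zero at the start; "moment": the same for the moment, N m; "width": finger opening in mm; "grasp_force": force on a finger pad.
Only numpy, scipy, OpenCV 4.12 (cv2) and the standard library are available. Lean on these libraries where they do the work, as an engineer would, in place of code of your own. Each camera call takes 0.05 s, during which the arm holds its last target. There are 200 camera calls.

### The job

Lift the top dish, with the loose steel ball in it, off the pile by its two black ears and hold it about 10 cm higher, then turn it a quarter turn on the spot so that its red pouring lip points straight at the ball bearing. Keep the dish level and the ball loose in the middle of it all the while, and do not disturb the lower dish or the other things. Finish still holding the dish there, level and still, over the pile; do not set it down.

Things in the scene. Friction and masses are not known exactly. Their poses are not given: they have to be found in the camera images.
- ball_dish: Upper dish of the pile, loose, about 0.12 kg: bright round aluminium, 51 mm across, 20.6 mm high, red pouring lip, two black grip ears. Origin: centre of its underside, 20 mm above the bench at the start; z up, +x out along the lip, ears at +y and -y. Its foot (32 mm across) stands 7 mm deep in the plain dish with about 3 mm play. At the start the lip points roughly away from the robot.
- ears_mid (a point): Point midway between the two upright black ears of the upper dish, on its axis, 20 mm above its origin; axes as the dish. The ears' flat outer faces are 54 mm apart along the dish's y, each 26 mm wide along x and 22 mm high (9 to 31 mm above the dish's origin). Grip from above across both ears.
- lip_tip (a point): End of the red pouring lip of the upper dish, 40 mm from the dish's axis along its +x, 20 mm above its origin. At the start the lip is roughly square to the direction of the bearing.
- dish_seat (a point): Where the ball's centre lies when the ball is in the middle of the upper dish: on its axis, 18 mm above its origin. The dish's inside is shallow, 45 mm across: slope 3.5 degrees out to 10 mm from the centre, 12 degrees beyond, then a rim 6 mm high.
- ball_center (a point): Centre of the loose steel ball, 14 mm across, 12 g, which lies free in the middle of the upper dish and rolls easily.
- plain_dish: The lower dish of the pile, loose, 0.6 kg: plain dark steel, 48 mm across, 27 mm high, without ears; inner floor 20 mm above its underside. Origin: centre of its underside, on the bench (z = 0), z up.
- bearing: The ball bearing, lying flat and loose on the bench, 84 mm across, 20 mm high, with only six of its balls in. Origin: centre of its underside. It lies 16 to 19 cm from the pile, to the left or the right of it as seen by the robot. The jar of screws is on the other side.
- bearing_top (a point): Centre of the bearing's upper face, 20 mm above the bench: the point at which the lip must point (seen from above).
- screw_jar: Bystander: glass jar of screws with a yellowish lid, 66 mm across, 83 mm high. Origin: centre of its underside.
- tape_elec: Bystander: small roll of black tape lying flat, 62 mm across, 19 mm high, on the robot's side of the pile, 10 cm from it. Origin: centre of its underside.
- screwdriver_red: Bystander: red-handled screwdriver, 216 mm long, 29 mm wide, 26 mm high, lying near the robot. Origin: centre of its underside.
- ball: The same loose ball; its origin is a point on its surface that turns with it, so use ball_center.
There are look-alikes about, which are no part of the job. Several things have the shape of the ball_dish; the one meant has the colours described above.

How it is judged:
By the outcome, as a careful person would: the job done as asked, in the order asked, and still so for the second after the job is handed in, while the arm keeps its last pose, push and grip.
It also fails if it takes over 38 s, if anything falls off the work surface, if the arm or the gripper's body presses on something with over 40 N, if the wrist force passes 120 N, or if a joint passes its speed limit or range.

## Working session

There is one attempt and no reset: what is moved stays moved. The work goes in short steps, Python scripts to look and compute and a tool call to move; the robot and the scene stay as the last step left them, time stands still between calls to the robot, and variables do not carry over. Pictures are saved under pics/ and viewed, at most 10 in all, crops included, and the job is handed in when it is done.

Besides the shell and the picture viewer there is one more tool, called in YAML: its name, and indented under it one key for each argument. servo_tool: Moves the arm, as the interface text tells. Its arguments: {"type":"object","properties":{"increments":{"type":"array","items":{"type":"array","items":{"type":"number"}}}},"required":["increments"]}

```bash
mkdir -p pics; cat > h.py <<'E'
import numpy as np, cv2
from workcell import ctrl
from scipy.spatial.transform import Rotation as R
def grab(name,save=None):
    o=ctrl.get_obs(); d=ctrl.get_image(name)
    if name=="wrist":
        T=np.eye(4);T[:3,:3]=R.from_rotvec(o["orientation"]).as_matrix();T[:3,3]=o["ee_pos"]
        d["E"]=T@np.array(d["tool_from_camera"])
    else: d["E"]=np.array(d["extrinsics"])
    if save: cv2.imwrite(f"pics/{save}.png",d["image"][:,:,::-1])
    return d
def ray(d,u,v):
    K=np.array([[d["fx"],0,d["cx"]],[0,d["fy"],d["cy"]],[0,0,1.]])
    p=cv2.undistortPoints(np.array([[[u,v]]],float),K,np.array([d["k1"],0,0,0,0.]))[0,0]
    r=d["E"][:3,:3]@np.array([p[0],-p[1],-1]); return d["E"][:3,3],r/np.linalg.norm(r)
def onz(d,u,v,z):
    o,r=ray(d,u,v); return o+r*(z-o[2])/r[2]
def proj(d,P):
    c=np.linalg.inv(d["E"])@np.append(P,1); a,b=c[0]/-c[2],-c[1]/-c[2]; s=1+d["k1"]*(a*a+b*b)
    return d["cx"]+d["fx"]*a*s, d["cy"]+d["fy"]*b*s
E
python3 - <<'E'
from h import *
for n in("top","scene"):
    d=grab(n,n+"0");print(n,d["E"][:3].round(2).tolist(),d["fx"],d["k1"])
o=ctrl.get_obs();print({k:np.round(v,3) for k,v in o.items()})
E
```

```text
top [[-0.01, 1.0, -0.06, 463.17], [-1.0, -0.02, -0.01, 199.42], [-0.01, 0.06, 1.0, 1103.7]] 468.30623242648915 -0.021980570084085865
scene [[0.59, 0.61, -0.53, 78.11], [-0.81, 0.45, -0.37, -124.33], [0.01, 0.65, 0.76, 732.27]] 395.0753331664774 0.003826455864874007
{'t': np.float64(0.1), 'qpos': array([ 1.134,  0.424,  1.631, -0.   ,  1.089, -0.019]), 'qvel': array([-0.   , -0.001, -0.002,  0.001, -0.001, -0.002]), 'joint_torque': array([ 1.0000e-03, -5.4562e+01, -2.7433e+01,  6.5000e-02,  1.9000e-02,
       -0.0000e+00]), 'ee_pos': array([253.366, 570.791, 221.978]), 'orientation': array([-6.510e-01, -3.073e+00,  2.000e-03]), 'ft_force': array([-0.172,  0.698, -0.165]), 'moment': array([-0.003,  0.031,  0.029]), 'grasp_force': np.float64(0.0), 'width': np.float64(87.885)}
```

View pics/top0.png

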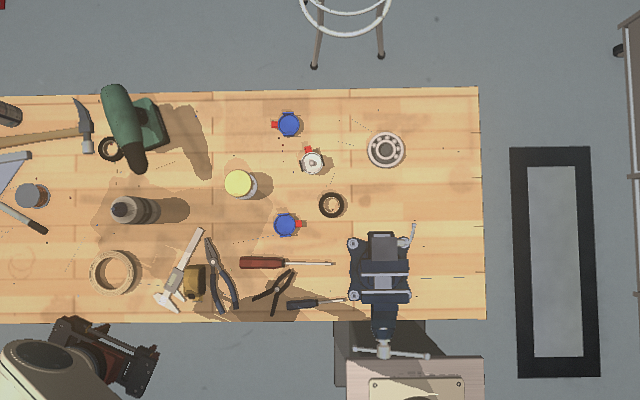

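View pics/scene0.png

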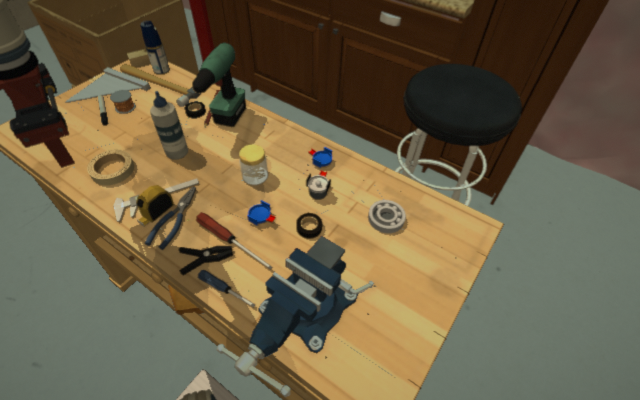

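The top view shows the pile at (313,161) with its red lip near (309,149), the bearing at (386,150), the jar at (240,184) and the tape at (332,205). The two blue dishes at (288,124) and (286,225) are look-alikes. The scene view agrees, with the pile at (319,186).

```bash
python3 - <<'E'
from h import *
d=grab("top")
im=d["image"]
for n,u,v,z in(("pile",313,161,40),("bearing",386,150,20),("jar",240,184,83),("tape",332,205,19),("blue",288,124,20),("lip",309,149,40)):
    print(n,onz(d,u,v,z).round(1))
c=cv2.resize(im[130:190,275:425],None,fx=5,fy=5,interpolation=cv2.INTER_CUBIC)
cv2.imwrite("pics/crop1.png",c[:,:,::-1])
w=ctrl.get_image("wrist");print(np.round(w["tool_from_camera"],3).tolist(),w["fx"])
E
```

```text
pile [607.9 227.   40. ]
bearing [633.6  57.   20. ]
jar [554.  386.8  83. ]
tape [507.4 184.9  19. ]
blue [699.  284.9  20. ]
lip [635.7 235.8  40. ]
[[0.0, 0.962, 0.274, 75.145], [1.0, -0.0, 0.0, 0.511], [0.0, 0.274, -0.962, -161.068], [0.0, 0.0, 0.0, 1.0]] 319.4253016690754
```

View pics/crop1.png

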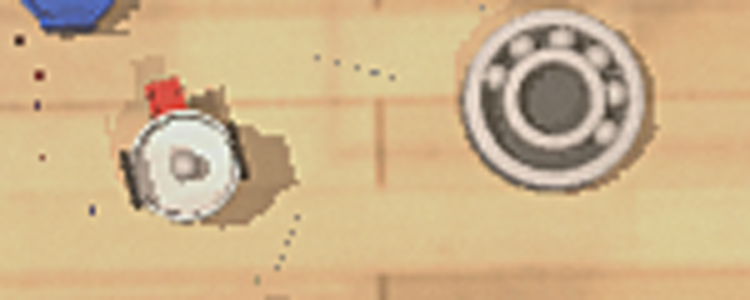

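The crop shows the dish centre at crop (187,166), the lip at (165,94) and the ears at (131,180) and (238,152). That makes the dish's yaw about 15–17°. The bearing lies to the right, at an azimuth of about -81°. I'll move above the pile with tool y along the ears, so the later turn stays within the last joint's range.

servo_tool:
  increments:
    - [1,-1,0,0,0,2,1]
    - [3,-3,0,0,0,5,1]
    - [6,-6,0,0,0,9,1]
    - [9,-9,0,0,0,13,1]
    - [12,-12,0,0,0,17,1]
    - [15,-15,0,0,0,21,1]
    - [18,-18,0,0,0,25,1]
    - [21,-21,0,0,0,29,1]
    - [24,-24,0,0,0,33,1]
    - [27,-27,-1,0,0,36,1]
    - [30,-30,-2,0,0,39,1]
    - [32,-32,-3,0,0,39,1]
    - [34,-33.6,-4,0,0,39,1]
    - [34.9,-34.3,-5,0,0,39,1]
    - [34.9,-34.3,-5,0,0,39,1]
    - [34.9,-34.3,-5,0,0,39,1]
    - [34.9,-34.3,-5,0,0,39,1]

```text
t: 1.62
ee_pos: [601.5, 229.4, 172.9]
orientation: [0.413, -3.114, -0.0]
ft_force: [-0.4, 0.3, 0.8]
width: 88.0
grasp_force: 0.0
```

```bash
python3 - <<'E'
from h import *
d=grab("wrist","w1"); o=ctrl.get_obs()
print(o["t"],o["ee_pos"],o["qpos"].round(3),R.from_rotvec(o["orientation"]).as_matrix().round(4).tolist(), o["ft_force"])
E
```

```text
1.6667 [601.60945591 229.6885273  173.22306169] [ 0.346  0.506  1.621  0.     1.014 -1.489] [[-0.9652, -0.2615, 0.0001], [-0.2615, 0.9652, 0.0003], [-0.0002, 0.0003, -1.0]] [ 0.44866929  0.07888082 -0.07589027]
```

View pics/w1.png

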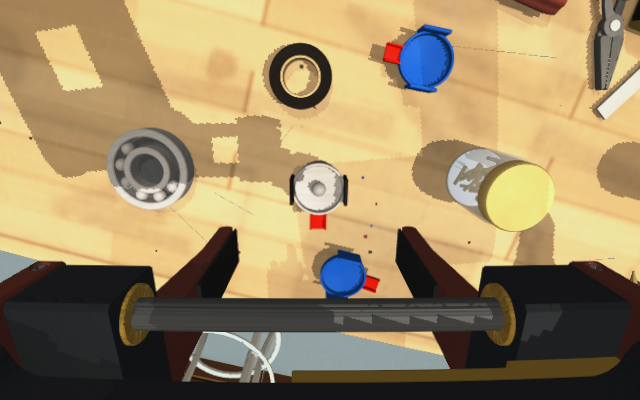

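The wrist view shows the dish at (319,188), the lip at (318,222), the ears at (292,190) and (346,190), and the bearing at (150,168). The ears already look aligned with the fingers. Next I'll measure them by masks.

```bash
cat >> h.py <<'E'
def cents(m,box,amin=15):
    x0,y0,x1,y1=box; k=np.zeros_like(m);k[y0:y1,x0:x1]=m[y0:y1,x0:x1]
    n,l,s,c=cv2.connectedComponentsWithStats(k.astype(np.uint8))
    return [(s[i,4],s[i,:4].tolist(),c[i].round(1)) for i in range(1,n) if s[i,4]>=amin]
E
python3 - <<'E'
from h import *
d=grab("wrist");im=d["image"].astype(int);r,g,b=im[...,0],im[...,1],im[...,2]
for u,v in((319,188),(150,168)):pass
red=(r>150)&(g<90)&(b<90)
for a,bb,c in cents(red,(285,200,350,240)):print("lip",a,bb,c,onz(d,*c,40).round(1))
dark=(im.max(2)<50)
for a,bb,c in cents(dark,(280,165,360,215),10):print("ear",a,bb,c,onz(d,*c,44).round(1))
br=(im.min(2)>150)&(im.max(2)-im.min(2)<35)
for a,bb,c in cents(br,(290,155,350,218),30):
  print("disc",a,bb,c)
g8=cv2.cvtColor(d["image"],cv2.COLOR_RGB2GRAY)
c=cv2.resize(d["image"][150:240,270:370],None,fx=6,fy=6,interpolation=cv2.INTER_CUBIC)
c2=cv2.resize(d["image"][115:220,95:205],None,fx=4,fy=4,interpolation=cv2.INTER_CUBIC)
p=np.zeros((540,800,3),np.uint8);p[:540,:400]=c[:, 100:500];p[:420,400:800]=c2[:,20:420]
cv2.imwrite("pics/crop2.png",p[:,:,::-1])
# expected projections
for P in((603,228,40),(603,228,51)):print(proj(d,P))
E
```

```text
lip 211 [310, 214, 16, 15] [317.4 220.9] [635.4 239.8  40. ]
ear 90 [290, 174, 4, 30] [291.1 188.6] [609.3 207.1  44. ]
ear 98 [343, 175, 4, 30] [344.5 189.5] [597.  255.8  44. ]
disc 1417 [295, 163, 45, 47] [316.8 186.1]
disc 56 [294, 197, 31, 17] [306.2 207.3]
(np.float64(314.35114610378486), np.float64(186.91205047123944))
(np.float64(314.25291656899776), np.float64(189.89765520978648))
```

View pics/crop2.png

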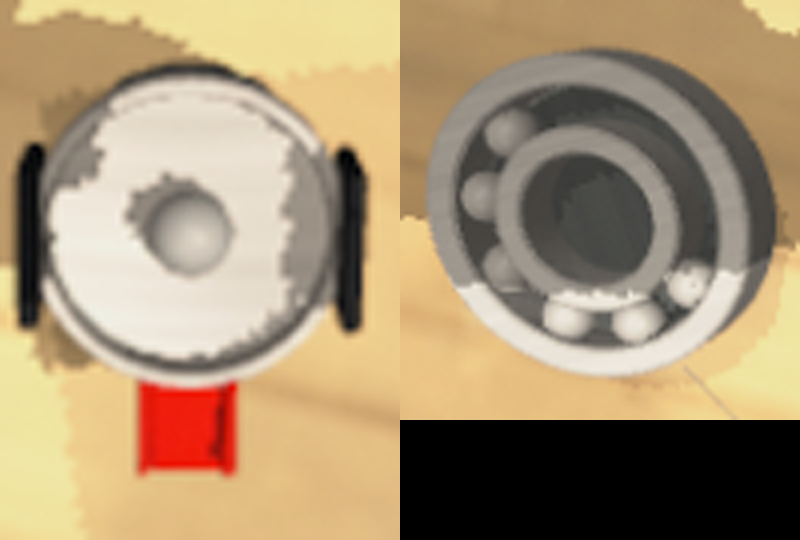

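Ears midpoint is (603.2, 231.5). Ear spacing and lip direction both fit, giving a yaw of 14.3°. The ball is at (318,189), in the middle of the dish. I'll go down to just above the ears and check again.

servo_tool:
  increments:
    - [0.17,0.19,-1,0,0,-0.8,1]
    - [0.17,0.19,-3,0,0,-0.8,1]
    - [0.17,0.19,-5,0,0,-0.8,1]
    - [0.17,0.19,-7,0,0,-0.8,1]
    - [0.17,0.19,-9,0,0,-0.8,1]
    - [0.17,0.19,-10,0,0,-0.8,1]
    - [0.17,0.19,-10.3,0,0,-0.8,1]
    - [0.17,0.19,-10.3,0,0,-0.8,1]
    - [0.17,0.19,-10.3,0,0,-0.8,1]
    - [0.17,0.19,-10.3,0,0,-0.8,1]

```text
t: 2.55
ee_pos: [605.1, 230.6, 70.9]
orientation: [-0.39, 3.115, 0.001]
ft_force: [-0.7, 0.7, 0.3]
width: 88.1
grasp_force: 0.0
```

```bash
python3 - <<'E'
from h import *
d0=cv2.imread("pics/w1.png")
d=grab("wrist","w2");o=ctrl.get_obs();im=d["image"].astype(int);r,g,b=im[...,0],im[...,1],im[...,2]
print(o["ee_pos"],R.from_rotvec(o["orientation"]).as_matrix()[:,1],d["cx"],d["cy"])
red=(r>150)&(g<90)&(b<90)
for a,bb,c in cents(red,(220,150,420,330),60):print("lip",a,bb,c,onz(d,*c,40).round(1))
dark=(im.max(2)<50)
for a,bb,c in cents(dark,(250,120,390,300),60):print("ear",a,bb,c,onz(d,*c,44).round(1))
# bearing from first picture pose
T=np.eye(4);T[:3,:3]=R.from_rotvec([0.413,-3.114,0]).as_matrix();T[:3,3]=[601.5,229.4,172.9]
e=dict(d);e["E"]=T@np.array(d["tool_from_camera"])
for u,v in((146.8,169.5),(147,168.5),(107,165),(187,172)):print("bearing",onz(e,u,v,20).round(1))
cv2.imwrite("pics/crop3.png",d["image"][80:400,120:520,::-1])
E
```

```text
[605.09707492 230.50120255  70.99237244] [-2.46367926e-01  9.69176355e-01  1.92207006e-04] 316.8961348052659 195.08350977842662
lip 458 [307, 259, 24, 22] [318.2 269.1] [635.3 239.7  40. ]
ear 82 [300, 179, 38, 8] [317.9 181.9] [576.2 224.3  44. ]
ear 268 [275, 201, 8, 47] [278.4 224.5] [609.  207.1  44. ]
ear 279 [355, 201, 8, 47] [358.5 224.3] [596.4 255.9  44. ]
ear 140 [250, 299, 140, 1] [319.5 299. ] [655.  245.6  44. ]
bearing [634.4  60.4  20. ]
bearing [633.3  60.5  20. ]
bearing [640.4  19.7  20. ]
bearing [626.2 100.7  20. ]
```

View pics/crop3.png

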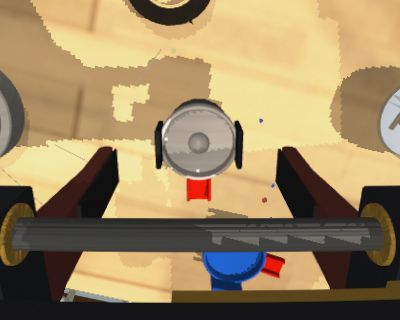

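The second look gives the ears midpoint at (602.7, 231.5), which agrees with the first. Lip and ears both give 14.3°, matching the tool. In the crop the fingers straddle the ears evenly, and the ball is at (199,143), centred. I'll go down to the ears and start closing gently.

servo_tool:
  increments:
    - [-0.18,0.03,-0.4,0,0,0,1]
    - [-0.18,0.03,-1.1,0,0,0,0.9]
    - [-0.18,0.03,-1.9,0,0,0,0.8]
    - [-0.18,0.03,-2.7,0,0,0,0.7]
    - [-0.18,0.03,-3.5,0,0,0,0.65]
    - [-0.18,0.03,-4.2,0,0,0,0.6]
    - [-0.18,0.03,-4.7,0,0,0,0.6]
    - [-0.18,0.03,-4.9,0,0,0,0.6]
    - [-0.18,0.03,-4.9,0,0,0,0.55]
    - [-0.18,0.03,-4.9,0,0,0,0.5]
    - [-0.18,0.03,-4.9,0,0,0,0.46]
    - [-0.18,0.03,-4.9,0,0,0,0.43]
    - [-0.18,0.03,-4.9,0,0,0,0.4]
    - [-0.18,0.03,-4.9,0,0,0,0.37]
    - [-0.18,0.03,-4.9,0,0,0,0.34]

```text
t: 3.85
ee_pos: [602.6, 230.5, 20.9]
orientation: [-0.39, 3.117, 0.0]
ft_force: [1.3, -0.5, -0.3]
width: 59.2
grasp_force: 0.0
```

servo_tool:
  increments:
    - [0,0,0,0,0,0,0.32]
    - [0,0,0,0,0,0,0.3]
    - [0,0,0,0,0,0,0.28]
    - [0,0,0,0,0,0,0.26]
    - [0,0,0,0,0,0,0.24]
    - [0,0,0,0,0,0,0.22]
    - [0,0,0,0,0,0,0.2]
    - [0,0,0,0,0,0,0.15]
    - [0,0,0,0,0,0,0.05]
    - [0,0,0,0,0,0,-0.2]
    - [0,0,0,0,0,0,-0.5]
    - [0,0,0,0,0,0,-0.5]

```text
t: 4.85
ee_pos: [602.5, 230.5, 20.7]
orientation: [-0.39, 3.117, 0.0]
ft_force: [-0.5, 0.7, 0.5]
width: 54.0
grasp_force: 30.0
```

```bash
python3 - <<'E'
from h import *
d=grab("wrist","w3");o=ctrl.get_obs()
print({k:np.round(v,3) for k,v in o.items()})
cv2.imwrite("pics/crop4.png",d["image"][120:400,160:480,::-1])
E
```

```text
{'t': np.float64(4.9), 'qpos': array([ 0.347,  0.716,  1.672,  0.   ,  0.753, -1.473]), 'qvel': array([-0.001,  0.001, -0.001, -0.001, -0.001,  0.001]), 'joint_torque': array([-5.0500e-01, -6.2331e+01, -1.8950e+01, -1.6500e-01,  1.4100e-01,
        2.0000e-03]), 'ee_pos': array([602.479, 230.452,  20.699]), 'orientation': array([-0.39 ,  3.117,  0.   ]), 'ft_force': array([ 0.007,  1.038, -1.155]), 'moment': array([0.236, 0.01 , 0.023]), 'grasp_force': np.float64(30.0), 'width': np.float64(53.935)}
```

View pics/crop4.png

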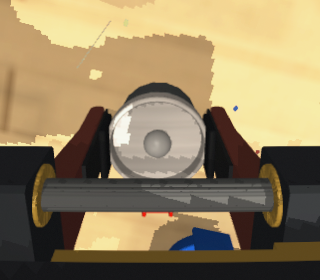

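The grip closed at 54 mm and 30 N, with the ball still centred at crop (158,144). Now a smooth lift straight up.

servo_tool:
  increments:
    - [0,0,0.05,0,0,0,-0.5]
    - [0,0,0.15,0,0,0,-0.5]
    - [0,0,0.3,0,0,0,-0.5]
    - [0,0,0.5,0,0,0,-0.5]
    - [0,0,0.75,0,0,0,-0.5]
    - [0,0,1.05,0,0,0,-0.5]
    - [0,0,1.4,0,0,0,-0.5]
    - [0,0,1.75,0,0,0,-0.5]
    - [0,0,2.1,0,0,0,-0.5]
    - [0,0,2.45,0,0,0,-0.5]
    - [0,0,2.8,0,0,0,-0.5]
    - [0,0,3.15,0,0,0,-0.5]
    - [0,0,3.5,0,0,0,-0.5]
    - [0,0,3.85,0,0,0,-0.5]
    - [0,0,4.15,0,0,0,-0.5]
    - [0,0,4.4,0,0,0,-0.5]
    - [0,0,4.6,0,0,0,-0.5]
    - [0,0,4.75,0,0,0,-0.5]
    - [0,0,4.8,0,0,0,-0.5]
    - [0,0,4.8,0,0,0,-0.5]

```text
t: 6.57
ee_pos: [602.5, 230.4, 68.8]
orientation: [-0.39, 3.117, 0.0]
ft_force: [0.7, 0.0, -1.1]
width: 53.9
grasp_force: 30.0
```

servo_tool:
  increments:
    - [0,0,0.05,0,0,0,-0.5]
    - [0,0,0.15,0,0,0,-0.5]
    - [0,0,0.3,0,0,0,-0.5]
    - [0,0,0.5,0,0,0,-0.5]
    - [0,0,0.75,0,0,0,-0.5]
    - [0,0,1.05,0,0,0,-0.5]
    - [0,0,1.4,0,0,0,-0.5]
    - [0,0,1.75,0,0,0,-0.5]
    - [0,0,2.1,0,0,0,-0.5]
    - [0,0,2.5,0,0,0,-0.5]
    - [0,0,2.9,0,0,0,-0.5]
    - [0,0,3.3,0,0,0,-0.5]
    - [0,0,3.7,0,0,0,-0.5]
    - [0,0,4.1,0,0,0,-0.5]
    - [0,0,4.45,0,0,0,-0.5]
    - [0,0,4.75,0,0,0,-0.5]
    - [0,0,5.0,0,0,0,-0.5]
    - [0,0,5.15,0,0,0,-0.5]
    - [0,0,5.2,0,0,0,-0.5]
    - [0,0,5.2,0,0,0,-0.5]

```text
t: 8.23
ee_pos: [602.5, 230.4, 120.7]
orientation: [-0.39, 3.117, 0.0]
ft_force: [-0.8, -0.1, -0.9]
width: 54.1
grasp_force: 30.0
```

```bash
python3 - <<'E'
from h import *
d=grab("wrist","w4");s=grab("scene");o=ctrl.get_obs()
print({k:np.round(v,3) for k,v in o.items()})
x=R.from_rotvec(o["orientation"]).as_matrix();print(x.round(4).tolist())
u,v=map(int,proj(s,(603,231,120)));print(u,v)
a=cv2.resize(s["image"][v-50:v+70,u-60:u+60],(400,400),interpolation=cv2.INTER_CUBIC)
cv2.imwrite("pics/crop5.png",np.hstack([d["image"][100:400,170:470],np.zeros((300,0,3),np.uint8)])[:,:,::-1])
p=np.zeros((400,720,3),np.uint8);p[:300,:320]=d["image"][100:400,160:480];p[:,320:]=a
cv2.imwrite("pics/crop5.png",p[:,:,::-1])
b=np.array([633.8,60.4]);c=np.array([602.7,231.0]);print(np.degrees(np.arctan2(*(b-c)[::-1])))
E
```

```text
{'t': np.float64(8.333), 'qpos': array([ 0.347,  0.574,  1.647,  0.   ,  0.921, -1.473]), 'qvel': array([-0.   ,  0.001,  0.001, -0.002,  0.001,  0.   ]), 'joint_torque': array([ 0.0000e+00, -6.0397e+01, -2.4106e+01, -7.0000e-03,  7.1000e-02,
       -0.0000e+00]), 'ee_pos': array([602.353, 230.395, 120.492]), 'orientation': array([ 0.39 , -3.117,  0.   ]), 'ft_force': array([ 0.439, -0.045, -1.604]), 'moment': array([0.046, 0.029, 0.01 ]), 'grasp_force': np.float64(30.0), 'width': np.float64(53.931)}
[[-0.9692, -0.2463, -0.0003], [-0.2463, 0.9692, -0.0001], [0.0003, -0.0, -1.0]]
318 158
-79.66855656514268
```

View pics/crop5.png

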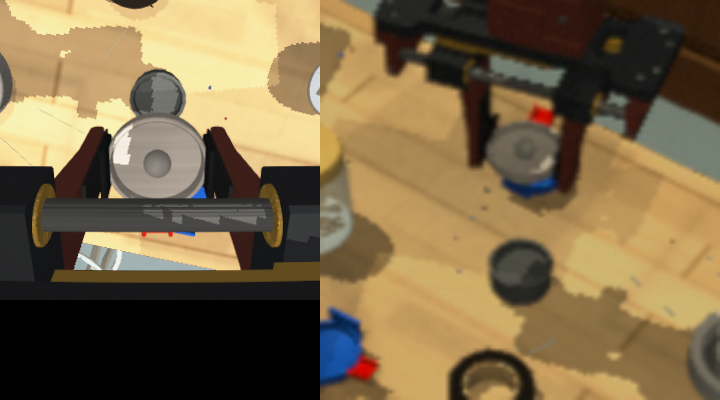

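The lower dish stayed in place, at crop (158,93), and the ball is centred at (158,163). The bearing's direction is -79.7° and the lip's is 14.3°, so the turn is -94°, with gentle ramps.

servo_tool:
  increments:
    - [0,0,0,0,0,-0.5,-0.5]
    - [0,0,0,0,0,-1.5,-0.5]
    - [0,0,0,0,0,-3,-0.5]
    - [0,0,0,0,0,-5,-0.5]
    - [0,0,0,0,0,-7.5,-0.5]
    - [0,0,0,0,0,-10.5,-0.5]
    - [0,0,0,0,0,-13.5,-0.5]
    - [0,0,0,0,0,-16.5,-0.5]
    - [0,0,0,0,0,-19.5,-0.5]
    - [0,0,0,0,0,-22.5,-0.5]
    - [0,0,0,0,0,-25.5,-0.5]
    - [0,0,0,0,0,-28.5,-0.5]
    - [0,0,0,0,0,-31.5,-0.5]
    - [0,0,0,0,0,-34.5,-0.5]
    - [0,0,0,0,0,-37.5,-0.5]
    - [0,0,0,0,0,-40.5,-0.5]
    - [0,0,0,0,0,-43.5,-0.5]
    - [0,0,0,0,0,-46.5,-0.5]
    - [0,0,0,0,0,-49.5,-0.5]
    - [0,0,0,0,0,-52.5,-0.5]

```text
t: 10.0
ee_pos: [602.4, 230.4, 120.5]
orientation: [-1.034, -2.966, 0.0]
ft_force: [-0.1, -0.8, -0.5]
width: 53.7
grasp_force: 30.0
```

servo_tool:
  increments:
    - [0,0,0,0,0,-3,-0.5]
    - [0,0,0,0,0,-6,-0.5]
    - [0,0,0,0,0,-9,-0.5]
    - [0,0,0,0,0,-12,-0.5]
    - [0,0,0,0,0,-15,-0.5]
    - [0,0,0,0,0,-18,-0.5]
    - [0,0,0,0,0,-21,-0.5]
    - [0,0,0,0,0,-24,-0.5]
    - [0,0,0,0,0,-27,-0.5]
    - [0,0,0,0,0,-30,-0.5]
    - [0,0,0,0,0,-32.5,-0.5]
    - [0,0,0,0,0,-35,-0.5]
    - [0,0,0,0,0,-37,-0.5]
    - [0,0,0,0,0,-38.5,-0.5]
    - [0,0,0,0,0,-39.7,-0.5]
    - [0,0,0,0,0,-40.5,-0.5]
    - [0,0,0,0,0,-41.1,-0.5]
    - [0,0,0,0,0,-41.5,-0.5]
    - [0,0,0,0,0,-41.5,-0.5]
    - [0,0,0,0,0,-41.5,-0.5]

```text
t: 11.67
ee_pos: [602.5, 230.4, 120.7]
orientation: [2.014, 2.411, 0.0]
ft_force: [0.7, -0.5, -2.0]
width: 53.8
grasp_force: 30.0
```

```bash
python3 - <<'E'
from h import *
d=grab("wrist","w5");s=grab("scene","s5");t=grab("top");o=ctrl.get_obs()
print({k:np.round(v,3) for k,v in o.items()})
x=R.from_rotvec(o["orientation"]).as_matrix();print(x.round(4).tolist(),np.degrees(np.arctan2(-x[0,1],x[1,1]))-0)
u,v=map(int,proj(s,(603,231,120)))
p=np.zeros((550,800,3),np.uint8);p[:300,:400]=d["image"][100:400,120:520]
p[:400,400:]=cv2.resize(s["image"][v-60:v+100,u-60:u+100],(400,400),interpolation=cv2.INTER_CUBIC)
p[300:550,:400]=cv2.resize(t["image"][110:210,280:440],(400,250),interpolation=cv2.INTER_CUBIC)
cv2.imwrite("pics/crop6.png",p[:,:,::-1])
E
```

```text
{'t': np.float64(11.817), 'qpos': array([0.347, 0.574, 1.647, 0.   , 0.921, 0.168]), 'qvel': array([ 0.001,  0.001,  0.   , -0.   , -0.002, -0.001]), 'joint_torque': array([-0.0000e+00, -6.0274e+01, -2.4094e+01,  5.7000e-02,  4.0000e-03,
       -1.0000e-03]), 'ee_pos': array([602.429, 230.428, 120.652]), 'orientation': array([-2.014, -2.411,  0.   ]), 'ft_force': array([ 0.268,  0.153, -1.539]), 'moment': array([-0.05 ,  0.051, -0.014]), 'grasp_force': np.float64(30.0), 'width': np.float64(53.532)}
[[-0.1783, 0.984, -0.0001], [0.984, 0.1783, -0.0], [-0.0, -0.0001, -1.0]] -79.73107564197291
```

View pics/crop6.png

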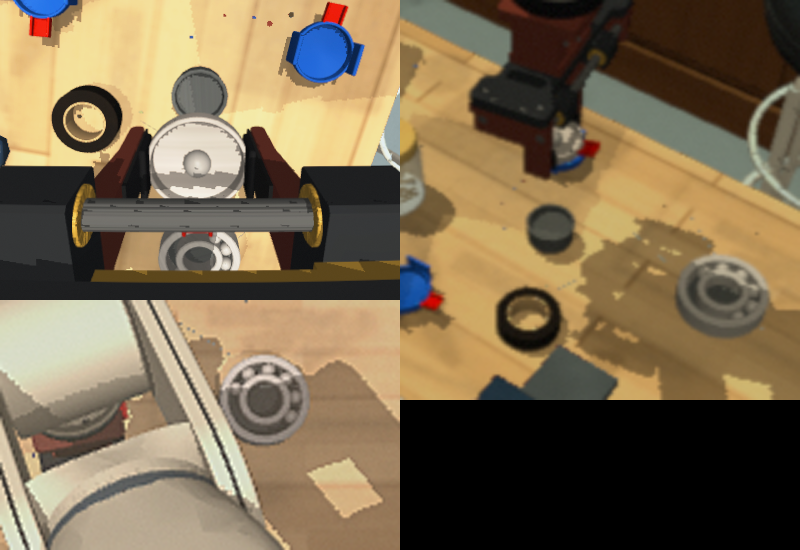

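The turn is done. In the wrist view the ball at (198,162), the lip at (198,234) and the bearing at about (200,258) lie on one line. The lower dish and the other things are undisturbed. The tool is level and still, about 10 cm above the grip height.

servo_tool:
  increments:
    - [0,0,0,0,0,0.2,-0.5]
    - [0,0,0,0,0,0.4,-0.5]
    - [0,0,0,0,0,0.4,-0.5]
    - [0,0,0,0,0,0.4,-0.5]
    - [0,0,0,0,0,0.4,-0.5]
    - [0,0,0,0,0,0.4,-0.5]
    - [0,0,0,0,0,0.4,-0.5]
    - [0,0,0,0,0,0.4,-0.5]
    - [0,0,0,0,0,0.4,-0.5]
    - [0,0,0,0,0,0.4,-0.5]

```text
t: 12.65
ee_pos: [602.5, 230.4, 120.7]
orientation: [2.005, 2.418, -0.0]
ft_force: [-0.1, -0.6, -1.5]
width: 53.7
grasp_force: 30.0
```

```bash
python3 -c "
from h import *
print(ctrl.close_job())"
```

```text
the job is handed in; nothing more can be done
None
```

I handed the job in at 12.7 s: the dish is held level about 10 cm up over the pile, ball in the middle, its lip pointing at the bearing to within about 1° by my measurement; no verdict came back.

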